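# Lock the date-stamp hammer into its interlocked bay

### The job

Take the date-stamp hammer out from under the aluminium dust hood and put it, handle first, fully home in the bay at the right of the green lock frame. Then throw all three red levers fully over, away from the robot: the frame lets them go only in one hidden order, so push gently, feel which lever is blocked, never force one that refuses, and try another instead. Leave the other things on the table where they are.

Things in the scene. Friction and masses are not known exactly. Their poses are not given: they have to be found in the camera images.
- lockframe: green lock frame, fixed to the table, yaw varies. Origin: on the table under the centre of its lever housing; x points away from the robot (the way the levers are thrown), y left, z up. Housing 130 x 250 x 75 mm high, three levers in a row along y; the bay is on its right (-y). The frame and its levers must not be pressed with over 80 N: a blocked lever meets a fairly stiff stop.
- plunger (a joint): yellow plunger in the bay, the interlock's feeler: 0 = out, 0.014 m = pushed in fully by the handle's end (about 1 N, no spring). Short of about 0.009 all levers are blocked. Pushed in, exactly one lever is free; that one thrown beyond about 0.85 rad frees a second, that one the third. The order is drawn anew each time and cannot be seen or read from names.
- lever_left (a joint): angle of the left lever (as seen from the robot). 0 = leaning 0.5 rad towards the robot (frame's -x), 1.0 = fully thrown, leaning 0.5 rad away, at its rubber end stop. It stays where it is left; about 2 N at the grip moves it. If blocked it moves only to about 0.2 rad, then meets a stop; once its turn comes it goes on from there.
- lever_left_grip (a point): point on the axis of the left lever's red round grip, 105 mm from the pivot. The grip is 28 mm in diameter, 52 mm long along the lever, from 80 to 132 mm from the pivot; below it a steel stem 10 x 14 mm. The pivot lies at frame (0, 80, 55) mm, its axis along the frame's y.
- lever_middle (a joint): angle of the middle lever (as seen from the robot). 0 = leaning 0.5 rad towards the robot (frame's -x), 1.0 = fully thrown, leaning 0.5 rad away, at its rubber end stop. It stays where it is left; about 2 N at the grip moves it. If blocked it moves only to about 0.2 rad, then meets a stop; once its turn comes it goes on from there.
- lever_middle_grip (a point): point on the axis of the middle lever's red round grip, 105 mm from the pivot. The grip is 28 mm in diameter, 52 mm long along the lever, from 80 to 132 mm from the pivot; below it a steel stem 10 x 14 mm. The pivot lies at frame (0, 0, 55) mm, its axis along the frame's y.
- lever_right (a joint): angle of the right lever (as seen from the robot). 0 = leaning 0.5 rad towards the robot (frame's -x), 1.0 = fully thrown, leaning 0.5 rad away, at its rubber end stop. It stays where it is left; about 2 N at the grip moves it. If blocked it moves only to about 0.2 rad, then meets a stop; once its turn comes it goes on from there.
- lever_right_grip (a point): point on the axis of the right lever's red round grip, 105 mm from the pivot. The grip is 28 mm in diameter, 52 mm long along the lever, from 80 to 132 mm from the pivot; below it a steel stem 10 x 14 mm. The pivot lies at frame (0, -80, 55) mm, its axis along the frame's y.
- bay_mouth (a point): centre of the bay's mouth (yellow edge, facing the robot), 15 mm above the table, at frame (-20, -220, 15) mm; axes as the frame's. The bay is a straight roofed channel along +x: inside 46 mm wide, 45 mm high, walls and roof 7 mm thick (top at 52 mm), floor = table top. The handle's end goes 95 mm beyond the mouth to the stop: fully home, hammer_center then lies 5 mm beyond the mouth.
- hammer_center (a point): middle of the date-stamp hammer's length, half-way up (15 mm). x axis: along the handle towards its free end. 180 mm long, 0.14 to 0.28 kg, weight towards the head. Round wooden handle, 30 mm diameter, from x = -54 to +90 mm; steel head x = -90 to -54 mm, 66 mm across, 30 mm high, with a brass disc standing 7 mm out at +y. Starts flat on the table, its head under the dust hood.
- hammer_neck (a point): point on the hammer's axis at x = -30 mm from hammer_center, half-way up: the part of the handle next to the head. At the start it is covered by the hood. When the hammer is home, only the head and 49 mm of handle beside it stick out of the bay, so the grip used to draw it from the hood does not fit there: it has to be put down and taken here or by the head.
- dock: aluminium dust hood fixed to the table, about 104 x 108 mm, top at 52 mm, underside of the roof at 46 mm. Origin: on the table under its centre; x points out of its open mouth, which lies at x = +50 mm (roof edge +52 mm); inside 96 mm wide, closed at the back and sides. The hammer is drawn out along +x; its handle sticks out 83 to 90 mm at first.
- ink_pad: bystander: black ink pad 110 x 75 x 16 mm, origin under its centre
- round_stamp: bystander: dark wooden hand stamp standing up, 48 mm diameter, 86 mm high, origin under its centre
- tin: bystander: red open tin, 170 mm diameter, 55 mm high, origin under its centre
- tape_roll: bystander: roll of tape lying flat, 90 mm diameter, 48 mm high, origin under its centre
- parcel: bystander: cardboard parcel 150 x 110 x 60 mm, origin under its centre
- glue: bystander: white glue bottle, 48 mm diameter, 110 mm high, origin under its centre
Not all that is in view belongs to the job. What is shaped like the part that bears hammer_center but blue is not meant.

How it is judged:
By the outcome, as a careful person would: the job done as asked, in the order asked, and still so for the second after the job is handed in, with the robot touching nothing.
It also fails if it takes over 72 s, if anything falls off the work surface, if the arm or the gripper's body presses on something with over 40 N, if the wrist force passes 120 N, or if a joint passes its speed limit or range.

### The arm

A 6-joint arm with a two-finger parallel gripper is mounted at the origin on the work surface. World frame = base frame: x ahead of the robot, y to its left, z up, the work surface at z = 0. Lengths are in m, angles in rad, forces in N, time in s.
With the tool pointing down it reaches from about 0.375 to 0.975 m from the base axis. Payload 3.8 kg.
Tool frame: the origin (TCP) lies midway between the tips of the shut fingers; the grasp point (between the pads) lies 19 mm behind it (bot.grip_point_offset is the z of the grasp point in the tool frame, in m); z points along the fingers, y is the line along which they close (so a half turn about z gives the same grasp; the last joint's range is limited). The gripper opens to 85 mm and grips with 20 to 120 N. Pads are 22 mm wide; open, the fingers measure 114 mm over their backs; the gripper's body (76 mm by 85 mm) begins 54 mm behind the grasp point. The pads swing forward as they close: fully open they stand 13 mm farther back than shut.
Start: joints at [-0.037, 0.264, 1.604, -0, 1.274, -0.037], TCP at [0.675, -0, 0.231] pointing down, gripper open.
Joint ranges: [-2.63, 2.63], [-0.94, 2.18], [0.31, 2.57], [-1.31, 4.45], [0, 2.66], [-2.55, 2.55]. Speed limits (rad/s): [2.57, 2.57, 3.14, 3.14, 3.14, 3.14].

### API

Orientations are given as a rotation vector (axis times angle).
In Python, from workcell import sensors, optics, order, bot gives the robot as it stands.
- The arm moves only by the tool play_rows, never from a script. Its argument "commands" is a list of rows, each a list of 6 numbers: the shift along the tool's x, y, z in cm, then the turn, a rotation vector about the tool's x, y, z in rad. In form: [[dx, dy, dz, wx, wy, wz], ...]. A call has 1 to 5 rows; each row shifts and turns the commanded pose from where the row before left it, along the tool's axes as they then stand; what a row does not reach is not made up. A row lasts 1/12 s, in which the tool goes at most 41.7 mm and 7.16 degrees, less where a joint would pass 70% of its speed; a pose out of reach is approached as far as the arm can. A call with a gripper value outside its range is refused whole. "grip" is the closure, from 0 (fully open) to 1 (shut), set as the call begins (left out, the last holds). The fingers move at their own pace and stop on an object; "force" is the grip in N (left out, the last holds). Time passes only in rows, so rows that do not move let the fingers close. It gives the time, the measured TCP pose, the force, the opening and the grip force at its end, in the units of the state.
- sensors.read_state(): the state, without advancing time (a new reading comes with each control period).
- optics.read_camera(name): name is "scene" or "side" or "wrist"; returns the picture (480x640x3 uint8, red, green, blue); there is no depth.
- optics.camera_info(name): a dict with "mtx" (3x3 intrinsics, pixels), "k1" (the pictures are not rectified: a ray, as slopes to the right and down, at radius r is drawn at 1 + k1 r^2 times it, then the intrinsics apply), "R" (3x3) and "t" (3): a world point X has camera coordinates R X + t. Camera axes: x right, y down, z forward; pixel columns grow to the right and rows downward; lengths in m; the calibration is good to about 2 mm. A picture is of the moment at which its call begins: read the wrist's pose just before it. camera_info takes no time and is no camera call; for the wrist camera it gives the pose at the moment of the call.
- order.finish_job(): hands the job in; it is judged then, once.
The state is a dict: "time": time; "q": joint angles; "joint_vel": joint speeds; "joint_torque": joint torques, N m; "tool_pos": TCP position; "tcp_rot": TCP orientation; "wrist_force": force on the tool from outside, world axes, zero at the start; "torque": the same for the moment, N m; "width": opening from 0.0 (shut) to 1.0 (fully open); "grip_force": force on a finger pad.
Only numpy, scipy, OpenCV 4.12 (cv2) and the standard library are available. Lean on these libraries where they do the work, as an engineer would, in place of code of your own. Each camera call takes 0.05 s, during which the arm holds its last target. There are 200 camera calls.

## Working session

There is one attempt and no reset: what is moved stays moved. The work goes in short steps, Python scripts to look and compute and a tool call to move; the robot and the scene stay as the last step left them, time stands still between calls to the robot, and variables do not carry over. Pictures are saved under pics/ and viewed, at most 10 in all, crops included, and the job is handed in when it is done.

Besides the shell and the picture viewer there is one more tool, called by a JSON object that holds its "op" and its "data". play_rows: Moves the arm, as the interface text tells. Its arguments: {"type":"object","properties":{"commands":{"type":"array","items":{"type":"array","items":{"type":"number"}}},"grip":{"type":"number"},"force":{"type":"number"}},"required":["commands"]}

```bash
ls; mkdir -p pics
cat > h.py <<'E'
import numpy as np, cv2
from scipy.spatial.transform import Rotation as Ro
from workcell import sensors, optics, order, bot
def snap(name,fn,crop=None,scale=1):
    info=optics.camera_info(name); im=optics.read_camera(name)
    cv2.imwrite('pics/raw_'+fn,im[:,:,::-1])
    np.savez('pics/'+fn[:-4]+'.npz',**{k:np.array(v) for k,v in info.items()})
    if crop: im=im[crop[1]:crop[3],crop[0]:crop[2]]
    im=cv2.resize(im,None,fx=scale,fy=scale,interpolation=cv2.INTER_CUBIC)
    cv2.imwrite('pics/'+fn,im[:,:,::-1]); return info
def load(fn): return dict(np.load('pics/'+fn))
def ray(info,uv):
    K=np.array(info['mtx']); k1=float(info['k1'])
    d=np.linalg.inv(K)@[uv[0],uv[1],1]; d=d[:2]; x=d.copy()
    for _ in range(30): x=d/(1+k1*(x@x))
    R=np.array(info['R']); t=np.array(info['t'])
    return -R.T@t, R.T@np.array([x[0],x[1],1])
def onz(info,uv,z):
    o,d=ray(info,uv); return o+d*(z-o[2])/d[2]
def proj(info,X):
    R=np.array(info['R']);c=R@np.array(X)+np.array(info['t']);x=c[:2]/c[2]
    x=x*(1+float(info['k1'])*(x@x)); K=np.array(info['mtx']); return (K@[x[0],x[1],1])[:2]
def st():
    s=sensors.read_state(); print('t',s['time'],'p',np.round(s['tool_pos'],4),'\nR',np.round(Ro.from_rotvec(s['tcp_rot']).as_matrix(),3).tolist(),'w',s['width'],s['grip_force'],'F',np.round(s['wrist_force'],1),'q',np.round(s['q'],3)); return s
E
python3 - <<'E'
from h import *
st()
for n in ('scene','side'):
    i=snap(n,n+'0.png',None,1.25); print(n,-np.array(i['R']).T@np.array(i['t']))
print(bot.grip_point_offset)
E
```

```text
pics
t 0.0 p [0.6743 0.     0.2299] 
R [[0.0, 1.0, -0.002], [1.0, -0.0, 0.0], [0.0, -0.002, -1.0]] w 1.0032980671845375 0.0 F [-0.7 -0.8  0.9] q [-0.037  0.265  1.605 -0.     1.274 -0.037]
scene [ 1.40997183 -0.45220942  1.02095387]
side [-0.12636956 -0.83636996  0.94650305]
-0.0187
```

View pics/scene0.png

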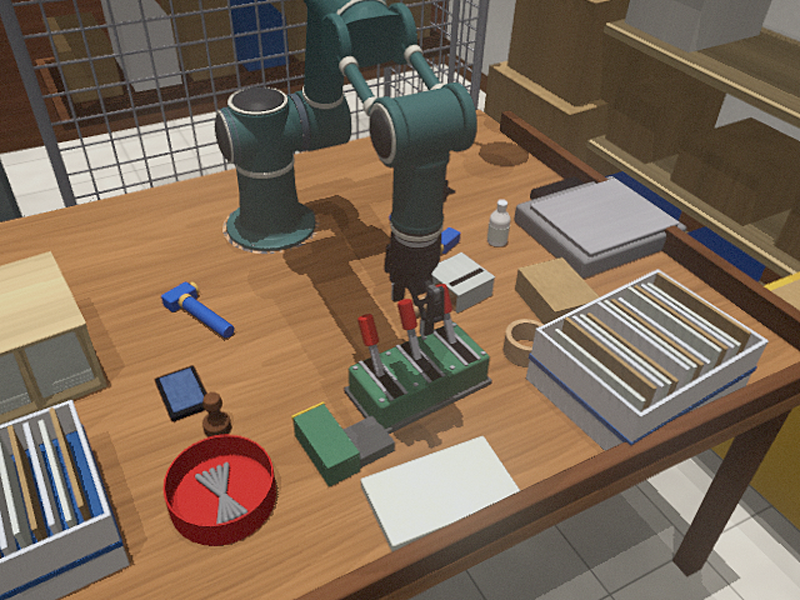

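View pics/side0.png

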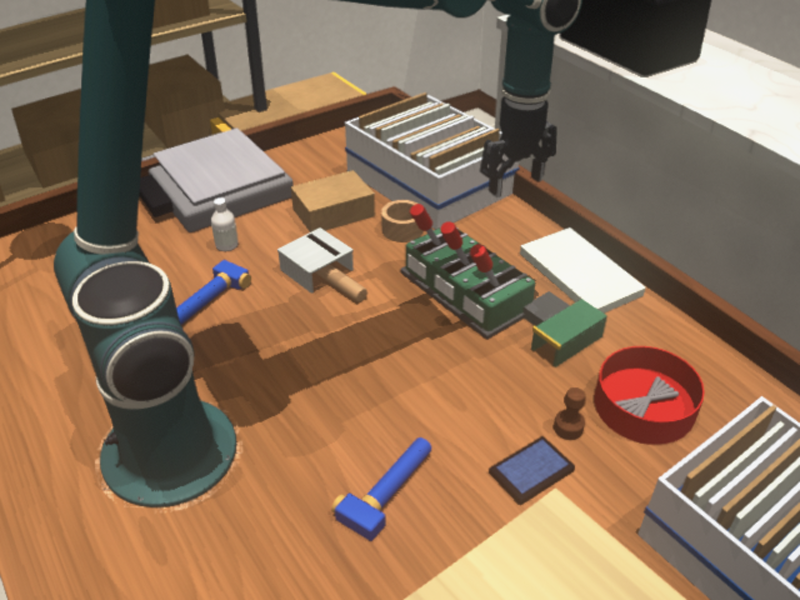

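Side picture: two blue hammers at (385,490) and (215,290) are decoys. The wooden handle under the aluminium hood, at (345,283), is the wanted one. The frame's housing is at (470,280), with the bay's yellow mouth at (545,340). I'll check the choice in a close crop.

Run:
```python
import cv2
im=cv2.imread('pics/raw_side0.png')[155:305,215:495]
cv2.imwrite('pics/side_crop.png',cv2.resize(im,None,fx=2.857,fy=2.857,interpolation=cv2.INTER_CUBIC)); print(im.shape)
```

```text
(150, 280, 3)
```

View pics/side_crop.png

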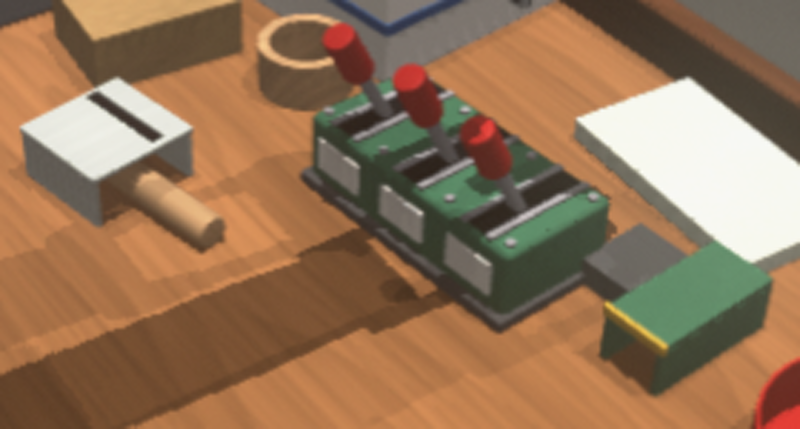

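The crop shows the wooden handle from the hood's mouth (115,175) to its end (211,233). The hood roof corners are at (22,130), (115,80), (193,128) and (100,180). The bay roof corners are at (607,305), (665,350), (770,275) and (712,243). The grips are at (350,55), (418,97) and (487,147). I'll fit the poses from these.

```bash
cat > fit.py <<'E'
from h import *
from scipy.optimize import least_squares
def fit(info,pts,uvs,x0):
    f=lambda p:np.concatenate([proj(info,[p[0]+np.cos(p[2])*a-np.sin(p[2])*b,p[1]+np.sin(p[2])*a+np.cos(p[2])*b,c])-u for (a,b,c),u in zip(pts,uvs)])
    r=least_squares(f,x0,loss='soft_l1'); print('pose',np.round(r.x,4),'yaw deg',np.degrees(r.x[2]).round(2)); print('res',np.round(r.fun.reshape(-1,2),1).tolist()); return r.x
E
python3 - <<'E'
from fit import *
i=load('side0.npz'); c=lambda l:[np.array(p)/2.857+[215,155] for p in l]
print('handle end', onz(i,c([(211,233)])[0],.015), 'mouth',onz(i,c([(130,180)])[0],.015))
uv=c([(607,305),(665,350),(770,275),(712,243),(350,55),(418,97),(487,147),(315,115),(607,200)])
for u in uv[:4]: print(onz(i,u,.052).round(4))
h=.03
# bay roof x extent unknown: use the mouth corners only
P=[(-.02,-.190,.052),(-.02,-.250,.052),(-.05,.08,.147),(-.05,0,.147),(-.05,-.08,.147),(-.065,.125,.075),(.065,-.125,.075)]
fit(i,P,[uv[k] for k in (0,1,4,5,6,7,8)],[.8,-.1,0])
uh=c([(22,130),(115,80),(193,128),(100,180)])
for u in uh: print('hood',onz(i,u,.052).round(4))
E
```

```text
handle end [0.43836275 0.13628615 0.015     ] mouth [0.4182247  0.23489958 0.015     ]
[ 0.618  -0.1408  0.052 ]
[ 0.6206 -0.2021  0.052 ]
[ 0.7461 -0.1863  0.052 ]
[ 0.7355 -0.1328  0.052 ]
pose [0.6247 0.0493 0.0641] yaw deg 3.67
res [[-0.2, 0.4], [-0.2, -0.2], [0.8, -0.2], [-0.3, 1.2], [-0.0, 1.0], [-4.2, -2.4], [7.1, -1.2]]
hood [0.3545 0.3041 0.052 ]
hood [0.4565 0.3245 0.052 ]
hood [0.4764 0.2248 0.052 ]
hood [0.3762 0.2061 0.052 ]
```

{"op": "play_rows", "data": {"commands": [[2.4, -3.5, 0.8, 0, 0, 0], [2.4, -3.5, 1.2, 0, 0, 0], [2.4, -3.5, 1.2, 0, 0, 0], [2.4, -3.5, 1.2, 0, 0, 0], [2.4, -3.5, 1.2, 0, 0, 0]], "grip": 0}}

```text
time: 0.52
tool_pos: [0.5069, 0.1144, 0.1771]
tcp_rot: [-2.222, -2.22, 0.001]
wrist_force: [-0.0, 0.6, -0.6]
width: 0.998
grip_force: 0.0
```

{"op": "play_rows", "data": {"commands": [[2.5, -3.4, 1.2, 0, 0, 0], [2.5, -3.4, 1.2, 0, 0, 0], [0, 0, 0, 0, 0, -0.0875], [0, 0, 0, 0, 0, -0.0875], [0, 0, 0, 0, 0, 0]]}}

```text
time: 0.93
tool_pos: [0.4431, 0.1617, 0.1548]
tcp_rot: [-2.014, -2.411, 0.001]
wrist_force: [0.0, 0.4, 0.4]
width: 1.001
grip_force: 0.0
```

Run:
```python
from h import *
st(); i=snap('wrist','w1.png',None,1.25)
s=load('side0.npz')
for n,uv,z in [('ink',(531,469),.016),('stamp',(572,425),.01),('tape',(402,215),.048),('blue2head',(232,272),.015)]: print(n,onz(s,np.array(uv)/1.25,z).round(3))
```

```text
t 0.9333 p [0.4431 0.1617 0.1548] 
R [[-0.178, 0.984, -0.001], [0.984, 0.178, -0.0], [-0.0, -0.001, -1.0]] w 1.0013189441381616 0.0 F [0.  0.4 0.4] q [ 0.297 -0.061  2.108 -0.     1.097  0.118]
ink [ 0.435 -0.349  0.016]
stamp [ 0.549 -0.317  0.01 ]
tape [0.626 0.277 0.048]
blue2head [0.266 0.34  0.015]
```

View pics/w1.png

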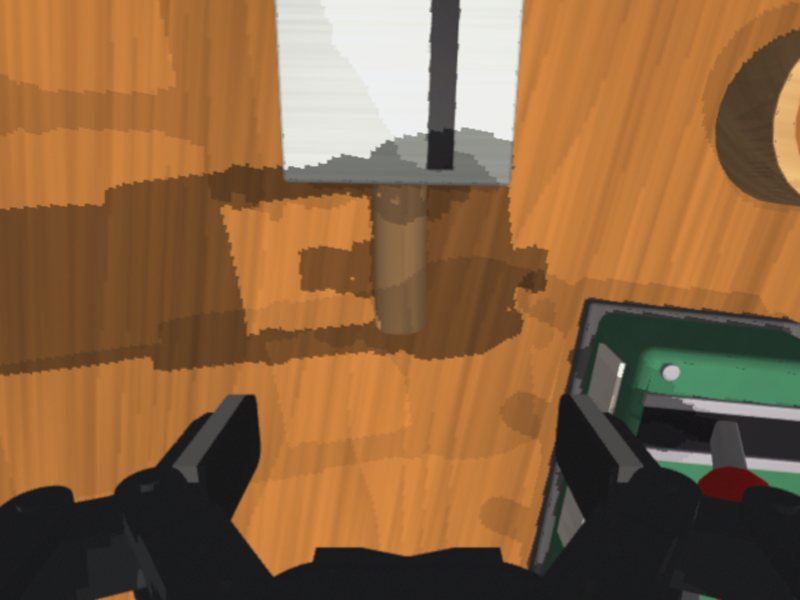

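The wrist view shows the handle vertical in the image, from the roof edge (400,187) to its end (402,331). The hood roof's front corners are (284,180) and (509,186).

Run:
```python
from h import *
i=load('w1.npz'); f=lambda u,v,z:onz(i,np.array([u,v])/1.25,z)
a=f(401,330,.012); b=f(400,215,.015); b1=f(374,250,.015); b2=f(426,250,.015)
print('end',a,'up',b,'yaw',np.degrees(np.arctan2(*(a-b)[1::-1])),'dia',np.linalg.norm(b1-b2), 'mid',(b1+b2)/2)
c,d=f(284,180,.052),f(509,186,.052); print('roof',c,d,np.linalg.norm(c-d),'mouth yaw',np.degrees(np.arctan2(*(d-c)[1::-1]))-90,(c+d)/2)
s=sensors.read_state(); R=Ro.from_rotvec(s['tcp_rot']).as_matrix()
u=(a-b)/np.linalg.norm(a-b); g=a-u*.035; g[2]=0
print('target',g,'tool delta cm',R.T@(g-s['tool_pos'])*100)
```

```text
end [0.44257268 0.13470235 0.012     ] up [0.43026677 0.20154623 0.015     ] yaw -79.5686846432038 dia 0.029217217761492366 mid [0.43363157 0.18239633 0.015     ]
roof [0.37373782 0.21186108 0.052     ] [0.47830723 0.22790985 0.052     ] 0.10579379201107043 mouth yaw -81.27462347335491 [0.42602253 0.21988546 0.052     ]
target [0.43624186 0.16909041 0.        ] tool delta cm [ 0.87466667 -0.6093357  15.51684498]
```

{"op": "play_rows", "data": {"commands": [[0.9, -0.6, 3, 0, 0, 0], [0, 0, 4, 0, 0, 0], [0, 0, 3, 0, 0, 0], [0, 0, 2, 0, 0, 0], [0, 0, 0, 0, 0, 0]]}}

```text
time: 1.4
tool_pos: [0.433, 0.1674, 0.0309]
tcp_rot: [-2.019, -2.4, 0.013]
wrist_force: [-1.2, 0.7, 0.0]
width: 1.002
grip_force: 0.0
```

{"op": "play_rows", "data": {"commands": [[0.1, 0.3, 1.2, 0, 0, 0], [0, 0, 1, 0, 0, 0], [0, 0, 0.6, 0, 0, 0], [0, 0, 0, 0, 0, 0]]}}

```text
time: 1.73
tool_pos: [0.4393, 0.1703, 0.0069]
tcp_rot: [-2.02, -2.405, 0.002]
wrist_force: [-0.0, -0.5, -0.3]
width: 0.996
grip_force: 0.0
```

{"op": "play_rows", "data": {"commands": [[0, 0, 0, 0, 0, 0], [0, 0, 0, 0, 0, 0], [0, 0, 0, 0, 0, 0], [0, 0, 0, 0, 0, 0], [0, 0, 0, 0, 0, 0]], "grip": 1, "force": 30}}

```text
time: 2.15
tool_pos: [0.44, 0.1708, 0.0081]
tcp_rot: [2.018, 2.407, 0.001]
wrist_force: [-1.4, -0.4, 5.5]
width: 0.339
grip_force: 29.2
```

{"op": "play_rows", "data": {"commands": [[0, 0, 0, 0, 0, 0], [0, 0, 0, 0, 0, 0], [0, 0, 0, 0, 0, 0]]}}

```text
time: 2.4
tool_pos: [0.44, 0.1708, 0.0082]
tcp_rot: [2.018, 2.407, 0.001]
wrist_force: [-2.0, -0.8, 5.8]
width: 0.334
grip_force: 29.4
```

{"op": "play_rows", "data": {"commands": [[-1, 0, -0.1, 0, 0, 0], [-2, 0, -0.1, 0, 0, 0], [-2.5, 0, 0, 0, 0, 0], [-2.5, 0, 0, 0, 0, 0], [-2.5, 0, 0, 0, 0, 0]]}}

```text
time: 2.82
tool_pos: [0.4576, 0.066, 0.0092]
tcp_rot: [-2.018, -2.408, 0.0]
wrist_force: [-0.9, 1.3, -1.8]
width: 0.333
grip_force: 29.6
```

{"op": "play_rows", "data": {"commands": [[-2, 0, 0, 0, 0, 0], [-1.5, 0, 0, 0, 0, 0], [0, 0, 0.2, 0, 0, 0], [0, 0, 0, 0, 0, 0]]}}

```text
time: 3.15
tool_pos: [0.465, 0.0307, 0.0082]
tcp_rot: [2.019, 2.404, -0.001]
wrist_force: [-1.1, -4.7, 4.9]
width: 0.339
grip_force: 30.4
```

{"op": "play_rows", "data": {"commands": [[0, 0, 0, 0, 0, 0], [0, 0, 0, 0, 0, 0], [0, 0, 0, 0, 0, 0], [0, 0, -2.5, 0, 0, 0], [0, 0, -3, 0, 0, 0]], "grip": 0}}

```text
time: 3.57
tool_pos: [0.4606, 0.0333, 0.0601]
tcp_rot: [-2.014, -2.403, 0.007]
wrist_force: [1.1, 0.6, 0.2]
width: 0.994
grip_force: 0.0
```

{"op": "play_rows", "data": {"commands": [[0, 0, -4, 0, 0, 0], [1, 0, -4, 0, 0, 0], [0, 0, 0, 0, 0, 0]]}}

```text
time: 3.82
tool_pos: [0.4679, 0.0443, 0.1507]
tcp_rot: [2.011, 2.4, 0.016]
wrist_force: [2.1, 0.2, 0.8]
width: 0.999
grip_force: 0.0
```

Run:
```python
from h import *
st(); i=snap('wrist','w2.png',None,1.25)
```

```text
t 3.8167 p [0.4679 0.0443 0.1507] 
R [[-0.175, 0.984, 0.014], [0.985, 0.175, 0.002], [-0.001, 0.014, -1.0]] w 0.9992705386672268 0.0 F [2.1 0.2 0.8] q [ 4.100e-02 -7.100e-02  2.125e+00  1.000e-03  1.074e+00 -1.360e-01]
```

View pics/w2.png

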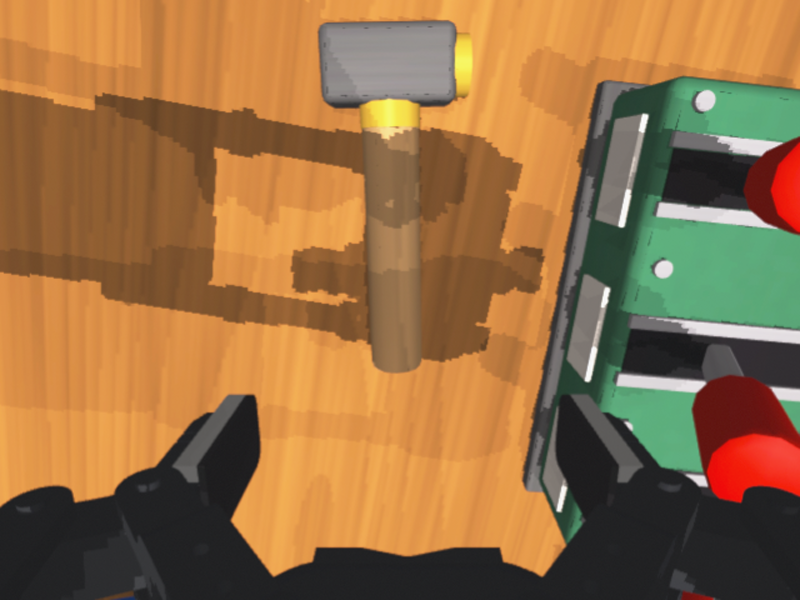

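The hammer is free of the hood. Its head's front face is at (390,105) and the handle end at (397,368). I'll compute the neck grasp.

Run:
```python
from h import *
i=load('w2.npz'); f=lambda u,v,z:onz(i,np.array([u,v])/1.25,z)
a=f(396.5,370,.012); h=f(391,130,.015); m=f(396,300,.015)
u=(m-h)/np.linalg.norm(m-h); y=np.degrees(np.arctan2(u[1],u[0]))
top=f(388,104,.025)
print('end',a,'headface',top,'len',np.linalg.norm((a-top)[:2]),'yaw',y,'hood dist')
c=(a-.09*u); neck=a-.12*u; neck[2]=0.0; print('center',c,'neck',neck)
s=sensors.read_state(); R=Ro.from_rotvec(s['tcp_rot']).as_matrix()
print('tool delta',R.T@(neck-s['tool_pos'])*100)
```

```text
end [ 0.47094581 -0.00658853  0.012     ] headface [0.44208643 0.13812435 0.025     ] len 0.14756247367217015 yaw -78.70656431438145 hood dist
center [0.45332077 0.08166881 0.012     ] neck [0.44744576 0.11108792 0.        ]
tool delta [ 6.96510127 -0.83020481 14.73611945]
```

{"op": "play_rows", "data": {"commands": [[3.5, -0.4, 1, 0, 0, 0], [3.5, -0.4, 2, 0, 0, -0.02], [0, 0, 4, 0, 0, 0], [0, 0, 3.6, 0, 0, 0], [0, 0, 0, 0, 0, 0]]}}

```text
time: 4.28
tool_pos: [0.4339, 0.1096, 0.0286]
tcp_rot: [-1.985, -2.421, 0.019]
wrist_force: [-1.8, -0.2, -1.6]
width: 0.999
grip_force: 0.0
```

{"op": "play_rows", "data": {"commands": [[0, 0, 0, 0, 0, 0], [0, 0, 0, 0, 0, 0]]}}

```text
time: 4.45
tool_pos: [0.4424, 0.1102, 0.0368]
tcp_rot: [-1.994, -2.427, 0.0]
wrist_force: [0.4, 0.7, 1.1]
width: 1.002
grip_force: 0.0
```

{"op": "play_rows", "data": {"commands": [[0, 0.5, 1.3, 0, 0, 0], [0, 0, 1, 0, 0, 0], [0, 0, 0.7, 0, 0, 0], [0, 0, 0, 0, 0, 0], [0, 0, 0, 0, 0, 0]]}}

```text
time: 4.87
tool_pos: [0.4471, 0.1109, 0.0067]
tcp_rot: [-1.995, -2.427, 0.0]
wrist_force: [0.4, 0.8, -0.2]
width: 1.001
grip_force: 0.0
```

{"op": "play_rows", "data": {"commands": [[0, 0, 0, 0, 0, 0], [0, 0, 0, 0, 0, 0], [0, 0, 0, 0, 0, 0], [0, 0, 0, 0, 0, 0], [0, 0, 0, 0, 0, 0]], "grip": 1, "force": 50}}

```text
time: 5.28
tool_pos: [0.448, 0.1113, 0.0071]
tcp_rot: [1.994, 2.426, 0.002]
wrist_force: [1.1, 0.1, 0.6]
width: 0.331
grip_force: 49.3
```

{"op": "play_rows", "data": {"commands": [[0, 0, 0, 0, 0, 0], [0, 0, -0.5, 0, 0, 0], [0, 0, -1, 0, 0, 0], [0, 0, -1.5, 0, 0, 0], [0, 0, 0, 0, 0, 0]]}}

```text
time: 5.7
tool_pos: [0.4489, 0.1115, 0.0388]
tcp_rot: [1.993, 2.425, 0.005]
wrist_force: [0.5, 0.6, -2.1]
width: 0.334
grip_force: 49.7
```

{"op": "play_rows", "data": {"commands": [[-2.5, -1, 0, 0, 0, 0], [-3.6, -1, 0, 0, 0, 0], [-3.6, -1, 0, 0, 0, 0], [-3.6, -1, 0, 0, 0, 0], [-3.6, -1, 0, 0, 0, 0]]}}

```text
time: 6.12
tool_pos: [0.4301, -0.0656, 0.0363]
tcp_rot: [1.993, 2.428, 0.0]
wrist_force: [1.1, 0.6, -2.9]
width: 0.33
grip_force: 49.6
```

{"op": "play_rows", "data": {"commands": [[-3.6, -1, 0, 0, 0, 0], [-3, -1, 0, 0, 0, 0], [-1.5, 0, 0, 0, 0, -0.06], [0, 0, 0, 0, 0, -0.12], [0, 0, 0, 0, 0, -0.12]]}}

```text
time: 6.53
tool_pos: [0.4268, -0.1491, 0.0363]
tcp_rot: [1.606, 2.7, -0.0]
wrist_force: [0.4, -0.0, -4.1]
width: 0.335
grip_force: 49.8
```

{"op": "play_rows", "data": {"commands": [[0, 0, 0, 0, 0, -0.12], [0, 0, 0, 0, 0, -0.12], [0, 0, 0, 0, 0, -0.12], [0, 0, 0, 0, 0, -0.12], [0, 0, 0, 0, 0, -0.12]]}}

```text
time: 6.95
tool_pos: [0.4265, -0.1475, 0.036]
tcp_rot: [-0.731, -3.055, -0.0]
wrist_force: [-0.0, -0.2, -2.1]
width: 0.329
grip_force: 49.9
```

{"op": "play_rows", "data": {"commands": [[0, 0, 0, 0, 0, -0.12], [0, 0, 0, 0, 0, -0.12], [0, 0, 0, 0, 0, -0.12], [0, 0, 0, 0, 0, -0.12], [0, 0, 0, 0, 0, -0.06]]}}

```text
time: 7.37
tool_pos: [0.4266, -0.1475, 0.0361]
tcp_rot: [0.109, -3.139, -0.0]
wrist_force: [0.0, 0.0, -2.7]
width: 0.332
grip_force: 49.9
```

{"op": "play_rows", "data": {"commands": [[0, 0, 0, 0, 0, 0], [0, 0, 0, 0, 0, 0]]}}

```text
time: 7.53
tool_pos: [0.4266, -0.1475, 0.0362]
tcp_rot: [0.098, -3.14, -0.0]
wrist_force: [0.2, -0.1, -2.3]
width: 0.327
grip_force: 49.8
```

Run:
```python
from h import *
st(); i=snap('wrist','w3.png',None,1.25)
```

```text
t 7.5333 p [ 0.4266 -0.1475  0.0362] 
R [[-0.998, -0.062, -0.0], [-0.062, 0.998, 0.0], [0.0, 0.0, -1.0]] w 0.3270790251533695 49.84826982021332 F [ 0.2 -0.1 -2.3] q [-0.388  0.059  2.243  0.     0.84  -2.021]
```

View pics/w3.png

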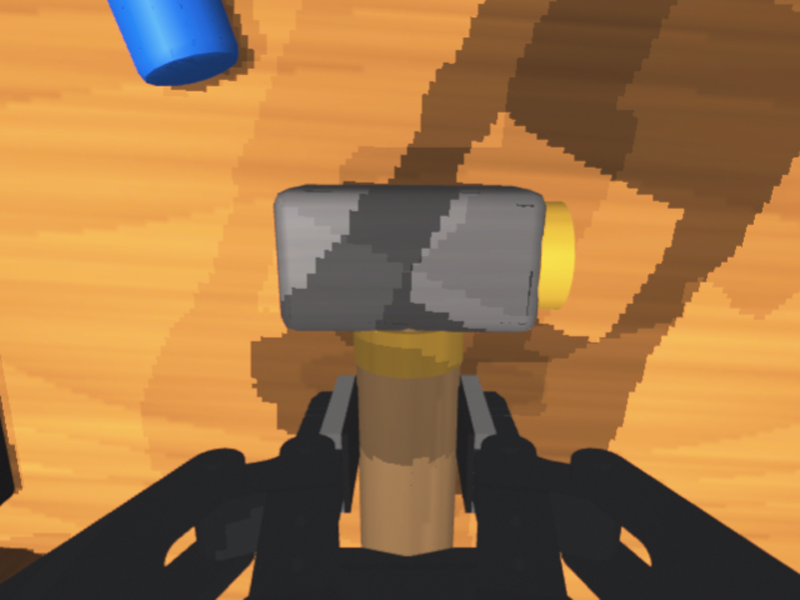

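The hammer is held at the neck, with its axis parallel to the tool's x axis and yaw about 3.6°, matching the frame. Next is the pre-insert pose, with a check from the side and scene cameras.

{"op": "play_rows", "data": {"commands": [[-1.5, -1.2, 0, 0, 0, 0], [-2, -1.2, 0.8, 0, 0, 0], [-1.5, -1.2, 0.8, 0, 0, 0], [0, 0, 0.8, 0, 0, 0], [0, 0, 0, 0, 0, 0]]}}

```text
time: 8.0
tool_pos: [0.4786, -0.1803, 0.0109]
tcp_rot: [0.098, -3.138, -0.002]
wrist_force: [-0.6, 0.3, -2.7]
width: 0.335
grip_force: 49.8
```

Run:
```python
from h import *
st(); snap('side','s2.png'); snap('scene','c2.png')
a=cv2.imread('pics/raw_s2.png')[210:330,330:530]; b=cv2.imread('pics/raw_c2.png')[270:390,160:360]
cv2.imwrite('pics/pre.png',np.vstack([cv2.resize(a,None,fx=2.5,fy=2.5,interpolation=cv2.INTER_CUBIC),cv2.resize(b,None,fx=2.5,fy=2.5,interpolation=cv2.INTER_CUBIC)]))
```

```text
t 8.0 p [ 0.4786 -0.1803  0.0109] 
R [[-0.998, -0.063, -0.002], [-0.063, 0.998, 0.001], [0.002, 0.001, -1.0]] w 0.3347011828708954 49.8173850774765 F [-0.6  0.3 -2.7] q [-0.409  0.207  2.131  0.     0.806 -2.043]
```

View pics/pre.png

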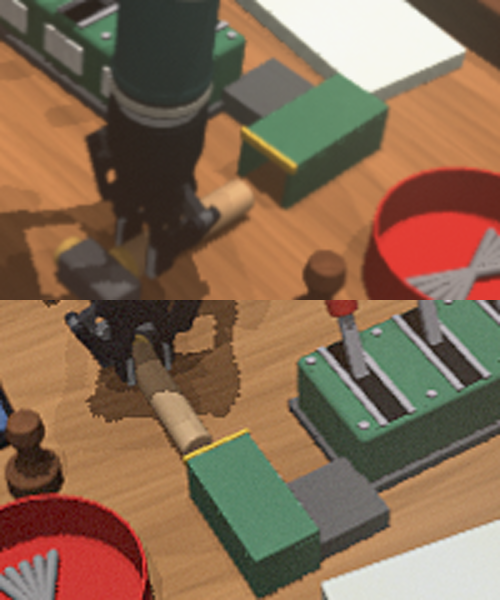

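The handle end lies just before the mouth in both views. In the scene part, the mouth corners are at (185,157) and (248,132), and the side part has them at (243,129) and (295,169).

Run:
```python
from h import *
c=load('c2.npz'); s=load('s2.npz')
for n,i,o,l in (('scene',c,(160,270),[(185,157),(248,132),(262,260),(319,242)]),('side',s,(330,210),[(243,129),(295,169),(386,100)])):
    p=[onz(i,np.array(q)/2.5+o,.052) for q in l]; print(n,np.round(p,4).tolist(),'mid',(p[0]+p[1])/2,'w',np.linalg.norm(p[0]-p[1]))
# handle end upper edge pixels, scene: tip axis
print('tip scene',onz(c,np.array([197,143])/2.5+np.array((160,270)),.019),'tip side',onz(s,np.array([240,192])/2.5+np.array((330,210)),.019))
```

```text
scene [[0.6261, -0.1969, 0.052], [0.6251, -0.1375, 0.052], [0.7524, -0.1825, 0.052], [0.7576, -0.1341, 0.052]] mid [ 0.62558322 -0.16719334  0.052     ] w 0.05941501828464973
side [[0.6179, -0.1401, 0.052], [0.6209, -0.2026, 0.052], [0.7489, -0.1831, 0.052]] mid [ 0.61937655 -0.1713556   0.052     ] w 0.06254996335701697
tip scene [ 0.58934772 -0.17256391  0.019     ] tip side [ 0.58978427 -0.17362689  0.019     ]
```

{"op": "play_rows", "data": {"commands": [[0, 0.2, 0, 0, 0, 0], [-1.5, 0, 0, 0, 0, 0], [-1.5, 0, 0, 0, 0, 0], [-1.5, 0, 0, 0, 0, 0], [-1.5, 0, 0, 0, 0, 0]]}}

```text
time: 8.52
tool_pos: [0.5389, -0.174, 0.013]
tcp_rot: [-0.101, 3.14, -0.0]
wrist_force: [0.5, -0.3, -2.7]
width: 0.329
grip_force: 49.9
```

{"op": "play_rows", "data": {"commands": [[-1, 0, 0, 0, 0, 0], [-1, 0, 0, 0, 0, 0], [-1, 0, 0, 0, 0, 0], [0, 0, 0, 0, 0, 0]]}}

```text
time: 8.85
tool_pos: [0.5709, -0.1726, 0.013]
tcp_rot: [-0.101, 3.138, -0.001]
wrist_force: [0.3, -0.7, -2.6]
width: 0.326
grip_force: 49.9
```

{"op": "play_rows", "data": {"commands": [[-1, 0, 0, 0, 0, 0], [-0.7, 0, 0, 0, 0, 0], [-0.5, 0, 0, 0, 0, 0], [0, 0, 0, 0, 0, 0]]}}

```text
time: 9.18
tool_pos: [0.5919, -0.1713, 0.0125]
tcp_rot: [-0.101, 3.139, -0.0]
wrist_force: [-0.2, 0.1, -3.1]
width: 0.329
grip_force: 49.9
```

{"op": "play_rows", "data": {"commands": [[-0.4, 0, 0, 0, 0, 0], [-0.2, 0, 0, 0, 0, 0], [-0.1, 0, 0, 0, 0, 0]]}}

```text
time: 9.43
tool_pos: [0.5977, -0.1707, 0.0123]
tcp_rot: [0.101, -3.14, -0.0]
wrist_force: [-0.6, 0.8, -1.9]
width: 0.332
grip_force: 49.9
```

{"op": "play_rows", "data": {"commands": [[-0.3, 0, 0, 0, 0, 0], [-0.2, 0, 0, 0, 0, 0], [0, 0, 0, 0, 0, 0]]}}

```text
time: 9.68
tool_pos: [0.6022, -0.1704, 0.0121]
tcp_rot: [0.101, -3.138, -0.0]
wrist_force: [-2.1, 0.2, -2.8]
width: 0.328
grip_force: 49.9
```

{"op": "play_rows", "data": {"commands": [[-0.2, 0, 0, 0, 0, 0], [-0.2, 0, 0, 0, 0, 0], [0, 0, 0, 0, 0, 0]]}}

```text
time: 9.93
tool_pos: [0.6022, -0.1701, 0.0107]
tcp_rot: [0.101, -3.131, -0.002]
wrist_force: [-10.7, -1.6, -0.2]
width: 0.328
grip_force: 50.2
```

{"op": "play_rows", "data": {"commands": [[-0.1, 0, 0.2, 0, 0, 0], [0, 0, 0.2, 0, 0, 0], [0, 0, 0.2, 0, 0, 0], [0, 0, 0, 0, 0, 0]]}}

```text
time: 10.27
tool_pos: [0.6025, -0.1701, 0.008]
tcp_rot: [0.101, -3.129, -0.003]
wrist_force: [-20.4, -0.1, 20.8]
width: 0.328
grip_force: 52.4
```

{"op": "play_rows", "data": {"commands": [[0.1, 0, -0.15, 0, 0, 0], [0.1, 0, 0, 0, 0, 0]]}}

```text
time: 10.43
tool_pos: [0.6023, -0.1702, 0.0081]
tcp_rot: [0.101, -3.134, -0.002]
wrist_force: [-9.9, -0.3, 5.3]
width: 0.334
grip_force: 50.6
```

{"op": "play_rows", "data": {"commands": [[0, 0, 0, 0, 0, 0], [0, 0, 0, 0, 0, 0], [0, 0, 0, 0, 0, 0], [0, 0, -2, 0, 0, 0], [0, 0, -3, 0, 0, 0]], "grip": 0}}

```text
time: 10.85
tool_pos: [0.6035, -0.1693, 0.0551]
tcp_rot: [0.101, -3.134, -0.004]
wrist_force: [-0.0, 0.4, -0.3]
width: 0.992
grip_force: 0.0
```

{"op": "play_rows", "data": {"commands": [[0, 0, -4, 0, 0, 0], [0, 0, -4, 0, 0, 0], [0, 0, -4, 0, 0, 0], [2, 0, -2, 0, 0, 0], [0, 0, 0, 0, 0, 0]], "grip": 1}}

```text
time: 11.27
tool_pos: [0.5888, -0.173, 0.2062]
tcp_rot: [-0.101, 3.129, -0.007]
wrist_force: [0.9, -0.5, -0.1]
width: 0.299
grip_force: 0.0
```

Run:
```python
from h import *
st(); i=snap('wrist','w4.png',None,1.25)
```

```text
t 11.2667 p [ 0.5888 -0.173   0.2062] 
R [[-0.998, -0.064, 0.012], [-0.064, 0.998, -0.004], [-0.011, -0.005, -1.0]] w 0.299194949732357 0.0 F [ 0.9 -0.5 -0.1] q [-0.326  0.158  1.778 -0.     1.193 -1.961]
```

View pics/w4.png

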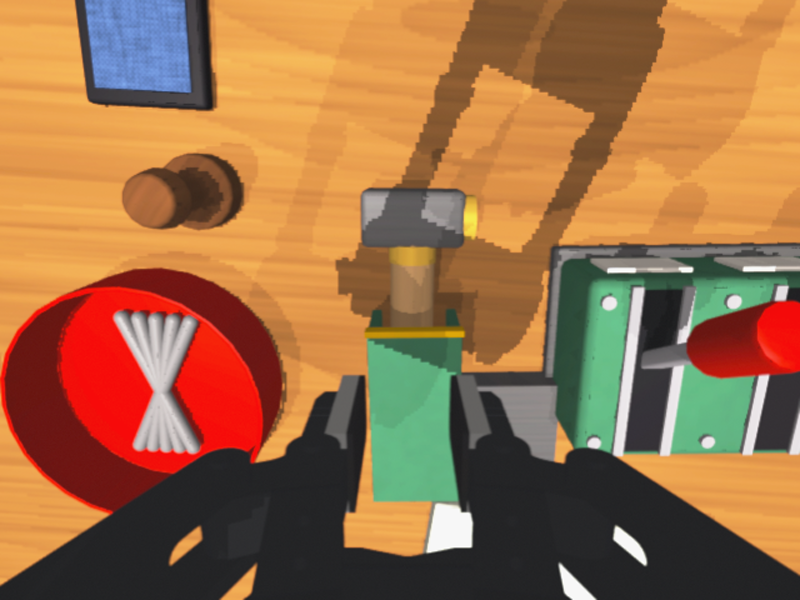

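The wrist view shows the head's inner edge at (413,247) and the bay mouth's yellow edge at (416,328). Home would be 49 mm of handle showing.

Run:
```python
from h import *
i=load('w4.npz'); f=lambda u,v,z:onz(i,np.array([u,v])/1.25,z)
a=f(413,247,.028); b=f(416,329,.052); print(a,b,'gap',np.linalg.norm((a-b)[:2]))
l,r=f(366,329,.052),f(465,330,.052); print('mouth',l,r,np.linalg.norm(l-r),(l+r)/2)
print('head back',f(412,189,.03), 'hammer center est x', )
# lever right grip tip/end: 
from fit import fit
yaw=.064; o=(l+r)/2; c,s=np.cos(yaw),np.sin(yaw)
org=o[:2]-np.array([c*-.02+s*.22, s*-.02-c*.22]); print('frame origin',org)
org=.5*org+.5*np.array([.6247,.0493]); print(org)
for n,y in (('L',.08),('M',0),('R',-.08)):
    P=lambda x:org+np.array([c*x-s*y,s*x+c*y]); print(n,'grip0',P(-.05).round(4),'grip1',P(.05).round(4))
```

```text
[ 0.5708743  -0.17314325  0.028     ] [ 0.6175336  -0.16826451  0.052     ] gap 0.04691367415009512
mouth [ 0.61956931 -0.19916317  0.052     ] [ 0.6161949  -0.13795783  0.052     ] 0.06129828301422223 [ 0.6178821 -0.1685605  0.052    ]
head back [ 0.53483131 -0.17618046  0.03      ] hammer center est x
frame origin [0.62377077 0.05226822]
[0.62423538 0.05078411]
L grip0 [0.5692 0.1274] grip1 [0.669  0.1338]
M grip0 [0.5743 0.0476] grip1 [0.6741 0.054 ]
R grip0 [ 0.5795 -0.0322] grip1 [ 0.6792 -0.0259]
```

The gap is about 47 mm, so the hammer is home. Next is the right lever, pushing with shut fingers at the grip's height.

{"op": "play_rows", "data": {"commands": [[1.3, 3.5, 0, 0, 0, 0], [1.3, 3.5, 0, 0, 0, 0], [1.3, 3.5, 0, 0, 0, 0], [1.3, 3.5, 0, 0, 0, 0], [0, 0, 0, 0, 0, 0]], "grip": 1, "force": 20}}

```text
time: 11.73
tool_pos: [0.5216, -0.03, 0.1957]
tcp_rot: [0.106, -3.135, -0.006]
wrist_force: [0.1, -0.5, -0.2]
width: -0.002
grip_force: 0.0
```

{"op": "play_rows", "data": {"commands": [[0, 0, 0, 0, 0, 0], [0, 0, 0, 0, 0, 0]]}}

```text
time: 11.9
tool_pos: [0.525, -0.035, 0.197]
tcp_rot: [0.103, -3.139, 0.0]
wrist_force: [0.5, -0.7, -0.0]
width: 0.001
grip_force: 0.0
```

{"op": "play_rows", "data": {"commands": [[0, 0, 2.2, 0, 0, 0], [0, 0, 3, 0, 0, 0], [-1, 0, 0, 0, 0, 0], [0, 0, 0, 0, 0, 0]]}}

```text
time: 12.23
tool_pos: [0.5352, -0.0354, 0.144]
tcp_rot: [0.098, -3.137, -0.001]
wrist_force: [1.2, -0.4, 0.0]
width: 0.001
grip_force: 0.0
```

{"op": "play_rows", "data": {"commands": [[-0.8, 0, 0, 0, 0, 0], [-0.7, 0, 0, 0, 0, 0], [-0.5, 0, 0, 0, 0, 0], [-0.3, 0, 0, 0, 0, 0], [0, 0, 0, 0, 0, 0]]}}

```text
time: 12.65
tool_pos: [0.5595, -0.0332, 0.1471]
tcp_rot: [-0.101, 3.138, -0.001]
wrist_force: [-0.7, -0.7, 0.7]
width: -0.002
grip_force: 0.3
```

{"op": "play_rows", "data": {"commands": [[-0.3, 0, 0, 0, 0, 0], [-0.3, 0, 0, 0, 0, 0], [0, 0, 0, 0, 0, 0]]}}

```text
time: 12.9
tool_pos: [0.5643, -0.0326, 0.1462]
tcp_rot: [-0.101, 3.139, 0.0]
wrist_force: [-2.5, 0.8, 2.0]
width: -0.002
grip_force: 1.1
```

{"op": "play_rows", "data": {"commands": [[-0.2, 0, 0, 0, 0, 0], [-0.2, 0, 0, 0, 0, 0], [0, 0, 0, 0, 0, 0]]}}

```text
time: 13.15
tool_pos: [0.5673, -0.0323, 0.1459]
tcp_rot: [0.101, -3.138, -0.0]
wrist_force: [-4.9, -0.2, 3.9]
width: -0.004
grip_force: 2.6
```

{"op": "play_rows", "data": {"commands": [[-0.2, 0, 0, 0, 0, 0], [-0.2, 0, 0, 0, 0, 0], [0, 0, 0, 0, 0, 0]]}}

```text
time: 13.4
tool_pos: [0.5698, -0.0321, 0.1459]
tcp_rot: [0.101, -3.135, -0.0]
wrist_force: [-10.1, -0.5, 6.4]
width: -0.003
grip_force: 5.0
```

The right lever refuses: force climbs to 10 N near 0.2 rad. I'll back off and try the middle one.

{"op": "play_rows", "data": {"commands": [[2.4, 0, 0, 0, 0, 0], [2.4, 0, 0, 0, 0, 0], [0, 4, 0, 0, 0, 0], [0, 4, 0, 0, 0, 0], [0, 0, 0, 0, 0, 0]]}}

```text
time: 13.82
tool_pos: [0.5188, 0.0495, 0.1461]
tcp_rot: [-0.105, 3.138, 0.005]
wrist_force: [0.0, -0.6, -0.1]
width: -0.001
grip_force: 0.0
```

{"op": "play_rows", "data": {"commands": [[0, 0, 0, 0, 0, 0], [-1, 0, 0, 0, 0, 0], [-1, 0, 0, 0, 0, 0], [-0.5, 0, 0, 0, 0, 0], [0, 0, 0, 0, 0, 0]]}}

```text
time: 14.23
tool_pos: [0.5454, 0.0453, 0.146]
tcp_rot: [-0.099, 3.14, -0.0]
wrist_force: [-0.9, -0.5, -0.3]
width: 0.002
grip_force: 0.0
```

{"op": "play_rows", "data": {"commands": [[-0.5, 0, 0, 0, 0, 0], [-0.5, 0, 0, 0, 0, 0], [-0.4, 0, 0, 0, 0, 0], [0, 0, 0, 0, 0, 0]]}}

```text
time: 14.57
tool_pos: [0.5586, 0.0469, 0.146]
tcp_rot: [-0.1, 3.139, -0.0]
wrist_force: [-1.9, -0.4, 2.3]
width: 0.0
grip_force: 0.8
```

{"op": "play_rows", "data": {"commands": [[-0.3, 0, 0, 0, 0, 0], [-0.2, 0, 0, 0, 0, 0], [-0.2, 0, 0, 0, 0, 0], [0, 0, 0, 0, 0, 0]]}}

```text
time: 14.9
tool_pos: [0.5631, 0.0475, 0.1459]
tcp_rot: [0.101, -3.136, 0.0]
wrist_force: [-7.6, -0.8, 5.3]
width: 0.004
grip_force: 4.1
```

{"op": "play_rows", "data": {"commands": [[-0.2, 0, 0, 0, 0, 0], [-0.2, 0, 0, 0, 0, 0], [0, 0, 0, 0, 0, 0]]}}

```text
time: 15.15
tool_pos: [0.5653, 0.0477, 0.1459]
tcp_rot: [0.101, -3.132, 0.0]
wrist_force: [-13.4, -0.2, 10.0]
width: 0.001
grip_force: 7.1
```

The middle lever is also blocked, so next is the left.

{"op": "play_rows", "data": {"commands": [[2.4, 0, 0, 0, 0, 0], [2.4, 0, 0, 0, 0, 0], [0, 4, 0, 0, 0, 0], [0, 4, 0, 0, 0, 0], [0, 0, 0, 0, 0, 0]]}}

```text
time: 15.57
tool_pos: [0.5158, 0.1298, 0.1464]
tcp_rot: [-0.105, 3.137, 0.006]
wrist_force: [1.2, -0.5, -0.0]
width: 0.0
grip_force: 0.0
```

{"op": "play_rows", "data": {"commands": [[0, 0, 0, 0, 0, 0], [-1, 0, 0, 0, 0, 0], [-1, 0, 0, 0, 0, 0], [-0.5, 0, 0, 0, 0, 0], [0, 0, 0, 0, 0, 0]]}}

```text
time: 15.98
tool_pos: [0.5422, 0.1253, 0.146]
tcp_rot: [-0.098, 3.14, 0.0]
wrist_force: [-1.0, 0.3, 0.5]
width: -0.001
grip_force: 0.3
```

{"op": "play_rows", "data": {"commands": [[-0.6, 0, 0, 0, 0, 0], [-0.5, 0, 0, 0, 0, 0], [-0.5, 0, 0, 0, 0, 0], [0, 0, 0, 0, 0, 0]]}}

```text
time: 16.32
tool_pos: [0.5579, 0.1269, 0.146]
tcp_rot: [-0.1, 3.139, -0.0]
wrist_force: [-1.0, -1.1, 0.8]
width: 0.0
grip_force: 0.4
```

{"op": "play_rows", "data": {"commands": [[-0.3, 0, 0, 0, 0, 0], [-0.2, 0, 0, 0, 0, 0], [-0.2, 0, 0, 0, 0, 0], [0, 0, 0, 0, 0, 0]]}}

```text
time: 16.65
tool_pos: [0.564, 0.1277, 0.146]
tcp_rot: [-0.101, 3.139, 0.0]
wrist_force: [-0.9, -0.1, 1.2]
width: -0.003
grip_force: 0.8
```

The left lever is free (1 N beyond the stop position). I'll carry it on.

{"op": "play_rows", "data": {"commands": [[-1, 0, 0, 0, 0, 0], [-1.3, 0, 0, 0, 0, 0], [-1.3, 0, 0, 0, 0, 0], [-1.2, 0, 0, 0, 0, 0], [0, 0, 0, 0, 0, 0]]}}

```text
time: 17.07
tool_pos: [0.614, 0.1311, 0.1462]
tcp_rot: [-0.101, 3.137, 0.001]
wrist_force: [0.8, -0.4, -0.2]
width: -0.002
grip_force: 0.0
```

{"op": "play_rows", "data": {"commands": [[-0.6, 0, 0, 0, 0, 0], [-0.6, 0, 0, 0, 0, 0], [-0.5, 0, 0, 0, 0, 0], [-0.4, 0, 0, 0, 0, 0], [0, 0, 0, 0, 0, 0]]}}

```text
time: 17.48
tool_pos: [0.6329, 0.1319, 0.1455]
tcp_rot: [0.101, -3.14, 0.0]
wrist_force: [-1.7, -0.4, -0.1]
width: -0.001
grip_force: 0.4
```

{"op": "play_rows", "data": {"commands": [[-0.3, 0, 0, 0, 0, 0], [-0.3, 0, 0, 0, 0, 0], [0, 0, 0, 0, 0, 0]]}}

```text
time: 17.73
tool_pos: [0.6389, 0.1324, 0.146]
tcp_rot: [-0.101, 3.139, -0.0]
wrist_force: [-1.2, -0.5, -0.0]
width: 0.003
grip_force: 0.6
```

{"op": "play_rows", "data": {"commands": [[-0.3, 0, 0, 0, 0, 0], [-0.2, 0, 0, 0, 0, 0], [0, 0, 0, 0, 0, 0]]}}

```text
time: 17.98
tool_pos: [0.6433, 0.1327, 0.1459]
tcp_rot: [0.101, -3.139, 0.0]
wrist_force: [-3.6, -0.6, 1.2]
width: -0.001
grip_force: 1.5
```

{"op": "play_rows", "data": {"commands": [[-0.2, 0, 0, 0, 0, 0], [-0.2, 0, 0, 0, 0, 0], [0, 0, 0, 0, 0, 0]]}}

```text
time: 18.23
tool_pos: [0.644, 0.1328, 0.1456]
tcp_rot: [0.101, -3.132, 0.001]
wrist_force: [-11.7, -0.8, 6.4]
width: -0.003
grip_force: 6.9
```

{"op": "play_rows", "data": {"commands": [[-0.2, 0, 0, 0, 0, 0], [0, 0, 0, 0, 0, 0], [3, 0, 0, 0, 0, 0], [3, 0, 0, 0, 0, 0], [3.5, 0, 0, 0, 0, 0]]}}

```text
time: 18.65
tool_pos: [0.5559, 0.1273, 0.1466]
tcp_rot: [-0.1, 3.136, 0.001]
wrist_force: [0.3, 0.3, 1.3]
width: -0.001
grip_force: 0.0
```

{"op": "play_rows", "data": {"commands": [[3, 0, 0, 0, 0, 0], [0.5, -4, 0, 0, 0, 0], [0, -4, 0, 0, 0, 0], [0, 0, 0, 0, 0, 0], [0, 0, 0, 0, 0, 0]]}}

```text
time: 19.07
tool_pos: [0.5262, 0.0435, 0.147]
tcp_rot: [-0.095, 3.136, 0.0]
wrist_force: [0.9, 1.2, 0.5]
width: 0.004
grip_force: 0.0
```

Middle lever again; it stopped near x = 0.562 last time.

{"op": "play_rows", "data": {"commands": [[-1, 0.2, 0, 0, 0, 0], [-1, 0, 0, 0, 0, 0], [-1, 0, 0, 0, 0, 0], [-0.5, 0, 0, 0, 0, 0], [0, 0, 0, 0, 0, 0]]}}

```text
time: 19.48
tool_pos: [0.5607, 0.0502, 0.1457]
tcp_rot: [0.103, -3.139, -0.0]
wrist_force: [-0.7, -0.8, 1.1]
width: 0.002
grip_force: 0.4
```

{"op": "play_rows", "data": {"commands": [[-0.3, 0, 0, 0, 0, 0], [-0.3, 0, 0, 0, 0, 0], [0, 0, 0, 0, 0, 0]]}}

```text
time: 19.73
tool_pos: [0.5633, 0.0501, 0.1455]
tcp_rot: [0.102, -3.134, -0.0]
wrist_force: [-8.1, 0.3, 5.6]
width: 0.002
grip_force: 4.1
```

Still blocked, so I'll try the right lever.

{"op": "play_rows", "data": {"commands": [[2.4, 0, 0, 0, 0, 0], [2.2, 0, 0, 0, 0, 0], [0, -4, 0, 0, 0, 0], [0, -4, 0, 0, 0, 0], [0, 0, 0, 0, 0, 0]]}}

```text
time: 20.15
tool_pos: [0.5254, -0.0379, 0.1462]
tcp_rot: [-0.097, 3.138, -0.005]
wrist_force: [-0.1, 0.5, 0.6]
width: -0.0
grip_force: 0.0
```

{"op": "play_rows", "data": {"commands": [[0, 0, 0, 0, 0, 0], [-1.2, 0, 0, 0, 0, 0], [-1.2, 0, 0, 0, 0, 0], [-1, 0, 0, 0, 0, 0], [0, 0, 0, 0, 0, 0]]}}

```text
time: 20.57
tool_pos: [0.5617, -0.0298, 0.1462]
tcp_rot: [-0.104, 3.138, 0.0]
wrist_force: [0.2, -0.6, -0.5]
width: -0.002
grip_force: 0.0
```

{"op": "play_rows", "data": {"commands": [[-0.5, 0, 0, 0, 0, 0], [-0.4, 0, 0, 0, 0, 0], [0, 0, 0, 0, 0, 0]]}}

```text
time: 20.82
tool_pos: [0.5679, -0.0298, 0.1457]
tcp_rot: [0.102, -3.139, -0.0]
wrist_force: [-0.6, -0.6, 0.4]
width: 0.003
grip_force: 0.2
```

{"op": "play_rows", "data": {"commands": [[-0.3, 0, 0, 0, 0, 0], [-0.3, 0, 0, 0, 0, 0], [0, 0, 0, 0, 0, 0]]}}

```text
time: 21.07
tool_pos: [0.5739, -0.0299, 0.146]
tcp_rot: [-0.101, 3.14, 0.0]
wrist_force: [-2.2, 1.3, 1.2]
width: 0.001
grip_force: 0.9
```

The right lever is free now. Its end is expected near x = 0.654.

{"op": "play_rows", "data": {"commands": [[-1, 0, 0, 0, 0, 0], [-1.2, 0, 0, 0, 0, 0], [-1.2, 0, 0, 0, 0, 0], [-1.2, 0, 0, 0, 0, 0], [0, 0, 0, 0, 0, 0]]}}

```text
time: 21.48
tool_pos: [0.6218, -0.0271, 0.1463]
tcp_rot: [-0.101, 3.137, -0.0]
wrist_force: [0.0, -0.5, 0.4]
width: 0.002
grip_force: 0.0
```

{"op": "play_rows", "data": {"commands": [[-0.8, 0, 0, 0, 0, 0], [-0.8, 0, 0, 0, 0, 0], [-0.7, 0, 0, 0, 0, 0], [-0.4, 0, 0, 0, 0, 0], [0, 0, 0, 0, 0, 0]]}}

```text
time: 21.9
tool_pos: [0.6473, -0.0253, 0.1456]
tcp_rot: [-0.101, 3.14, 0.0]
wrist_force: [-0.8, 0.1, 0.0]
width: -0.002
grip_force: 0.2
```

{"op": "play_rows", "data": {"commands": [[-0.3, 0, 0, 0, 0, 0], [-0.3, 0, 0, 0, 0, 0], [-0.2, 0, 0, 0, 0, 0], [0, 0, 0, 0, 0, 0]]}}

```text
time: 22.23
tool_pos: [0.655, -0.0248, 0.146]
tcp_rot: [-0.101, 3.139, -0.0]
wrist_force: [-2.1, -0.4, -0.4]
width: -0.001
grip_force: 0.5
```

{"op": "play_rows", "data": {"commands": [[-0.3, 0, 0, 0, 0, 0], [-0.2, 0, 0, 0, 0, 0], [0, 0, 0, 0, 0, 0]]}}

```text
time: 22.48
tool_pos: [0.6561, -0.0247, 0.1456]
tcp_rot: [0.101, -3.132, 0.0]
wrist_force: [-11.4, -0.2, 5.8]
width: -0.001
grip_force: 6.6
```

At the end stop. Now back for the middle lever.

{"op": "play_rows", "data": {"commands": [[-0.2, 0, 0, 0, 0, 0], [0, 0, 0, 0, 0, 0], [3.5, 0, 0, 0, 0, 0], [3.5, 0, 0, 0, 0, 0], [3.5, 0, 0, 0, 0, 0]]}}

```text
time: 22.9
tool_pos: [0.5569, -0.0312, 0.1463]
tcp_rot: [-0.101, 3.137, -0.0]
wrist_force: [-0.0, 0.6, 0.9]
width: -0.005
grip_force: 0.0
```

{"op": "play_rows", "data": {"commands": [[3, 0, 0, 0, 0, 0], [0, 4, 0, 0, 0, 0], [0, 4, 0, 0, 0, 0], [0, 0, 0, 0, 0, 0], [0, 0, 0, 0, 0, 0]]}}

```text
time: 23.32
tool_pos: [0.5226, 0.0485, 0.147]
tcp_rot: [-0.106, 3.137, 0.0]
wrist_force: [-0.1, -0.4, 0.2]
width: -0.0
grip_force: 0.0
```

{"op": "play_rows", "data": {"commands": [[-1, 0, 0, 0, 0, 0], [-1, 0, 0, 0, 0, 0], [-1, 0, 0, 0, 0, 0], [0, 0, 0, 0, 0, 0]]}}

```text
time: 23.65
tool_pos: [0.5548, 0.0479, 0.1463]
tcp_rot: [-0.098, 3.138, -0.0]
wrist_force: [0.2, -0.3, 0.6]
width: -0.002
grip_force: 0.0
```

{"op": "play_rows", "data": {"commands": [[-0.5, 0, 0, 0, 0, 0], [-0.4, 0, 0, 0, 0, 0], [0, 0, 0, 0, 0, 0]]}}

```text
time: 23.9
tool_pos: [0.5609, 0.0488, 0.1456]
tcp_rot: [0.1, -3.139, 0.0]
wrist_force: [0.0, 0.5, -0.8]
width: 0.001
grip_force: 0.1
```

{"op": "play_rows", "data": {"commands": [[-0.3, 0, 0, 0, 0, 0], [-0.3, 0, 0, 0, 0, 0], [-0.2, 0, 0, 0, 0, 0], [0, 0, 0, 0, 0, 0]]}}

```text
time: 24.23
tool_pos: [0.5688, 0.0499, 0.1461]
tcp_rot: [-0.101, 3.14, -0.0]
wrist_force: [-1.9, -0.1, 1.7]
width: 0.005
grip_force: 0.9
```

Free. The end is expected near x = 0.650.

{"op": "play_rows", "data": {"commands": [[-1, 0, 0, 0, 0, 0], [-1.2, 0, 0, 0, 0, 0], [-1.2, 0, 0, 0, 0, 0], [-1.2, 0, 0, 0, 0, 0], [0, 0, 0, 0, 0, 0]]}}

```text
time: 24.65
tool_pos: [0.6169, 0.0531, 0.1464]
tcp_rot: [-0.101, 3.137, 0.0]
wrist_force: [0.3, 0.4, 0.1]
width: -0.001
grip_force: 0.0
```

{"op": "play_rows", "data": {"commands": [[-0.8, 0, 0, 0, 0, 0], [-0.8, 0, 0, 0, 0, 0], [-0.7, 0, 0, 0, 0, 0], [-0.4, 0, 0, 0, 0, 0], [0, 0, 0, 0, 0, 0]]}}

```text
time: 25.07
tool_pos: [0.6422, 0.0545, 0.1456]
tcp_rot: [-0.101, 3.14, -0.0]
wrist_force: [-0.6, -0.0, -0.3]
width: 0.004
grip_force: 0.2
```

{"op": "play_rows", "data": {"commands": [[-0.3, 0, 0, 0, 0, 0], [-0.3, 0, 0, 0, 0, 0], [-0.2, 0, 0, 0, 0, 0], [0, 0, 0, 0, 0, 0]]}}

```text
time: 25.4
tool_pos: [0.6493, 0.055, 0.1458]
tcp_rot: [0.101, -3.139, 0.0]
wrist_force: [-2.6, -1.5, 1.0]
width: -0.002
grip_force: 1.2
```

{"op": "play_rows", "data": {"commands": [[-0.3, 0, 0, 0, 0, 0], [-0.2, 0, 0, 0, 0, 0], [0, 0, 0, 0, 0, 0]]}}

```text
time: 25.65
tool_pos: [0.65, 0.055, 0.1455]
tcp_rot: [0.101, -3.13, 0.001]
wrist_force: [-13.9, -1.5, 7.8]
width: 0.001
grip_force: 8.0
```

{"op": "play_rows", "data": {"commands": [[3, 0, 0, 0, 0, 0], [3.5, 0, 0, 0, 0, 0], [3.5, 0, 0, 0, 0, 0], [3, 0, 0, 0, 0, 0], [3, 0, -2, 0, 0, 0]]}}

```text
time: 26.07
tool_pos: [0.4911, 0.0449, 0.1627]
tcp_rot: [0.101, -3.135, 0.0]
wrist_force: [-0.3, -0.7, -0.1]
width: -0.002
grip_force: 0.0
```

{"op": "play_rows", "data": {"commands": [[0, 0, -4, 0, 0, 0], [0, 0, -4, 0, 0, 0], [0, 0, 0, 0, 0, 0], [0, 0, 0, 0, 0, 0]]}}

```text
time: 26.4
tool_pos: [0.4979, 0.0452, 0.2507]
tcp_rot: [-0.1, 3.129, 0.0]
wrist_force: [-0.1, -0.0, -0.8]
width: -0.004
grip_force: 0.0
```

Run:
```python
from h import *
st(); snap('scene','c3.png'); snap('side','s3.png')
a=cv2.imread('pics/raw_s3.png')[140:340,290:590]; b=cv2.imread('pics/raw_c3.png')[190:390,130:430]
cv2.imwrite('pics/end.png',np.vstack([cv2.resize(x,None,fx=1.5,fy=1.5,interpolation=cv2.INTER_CUBIC) for x in (a,b)]))
```

```text
t 26.4 p [0.4979 0.0452 0.2507] 
R [[-0.998, -0.064, 0.011], [-0.064, 0.998, 0.0], [-0.011, -0.0, -1.0]] w -0.004390012745966441 0.0 F [-0.1 -0.  -0.8] q [ 0.041 -0.091  1.952  0.     1.27  -1.594]
```

View pics/end.png

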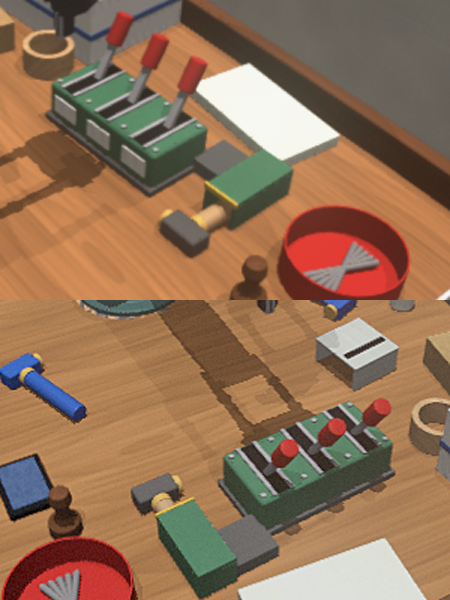

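All three levers lean away in parallel (grips at about (118,28), (153,50) and (192,73)). The hammer sits home in the bay, with its head at (185,230), and the bystanders are untouched. Handing in.

```bash
python3 -c "
from h import *
print(order.finish_job())"
```

```text
the job is handed in; nothing more can be done
None
```

The job is handed in: the hammer is home in the bay, and the levers went over fully in the order left, right, middle, in about 26 s; no verdict came back.

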